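Fetch the slide basket out of the deep staining tank with the lifting hook

ROBOT

A 6-joint arm with a two-finger parallel gripper is mounted at the origin on a cart in front of the work surface, level with it; the furniture and walls round the work are solid. World frame = base frame: x ahead of the robot, y to its left, z up, the work surface at z = 0. Lengths are in m, angles in rad, forces in N, time in s.
With the tool pointing down it reaches from about 0.275 to 0.975 m from the base axis. Payload 8.4 kg.
Tool frame: the origin (TCP) lies where the fingers leave the gripper's body, on its centre line; the fingertips stand arm.nose_length ahead of it and the grasp point (between the pads) lies 69 mm ahead of it (arm.nose_length is the distance from the TCP to the fingertips, in m); z points along the fingers, y is the line along which they close (so a half turn about z gives the same grasp; the last joint's range is limited). The gripper opens to 92 mm and grips with 3 to 60 N. Pads are 20 mm wide; open, the fingers measure 128 mm over their backs; the gripper's body (75 mm by 189 mm) begins 69 mm behind the grasp point.
Start: joints at [1.118, 0.353, 1.633, -0, 1.155, -0.002], TCP at [0.272, 0.563, 0.303] pointing down, gripper open.
Joint ranges: [-2.63, 2.63], [-0.92, 2.1], [0.06, 2.66], [-1.3, 4.44], [0, 2.69], [-3.02, 3.02]. Speed limits (rad/s): [2.22, 2.22, 2.79, 3.14, 3.14, 3.14].

INTERFACE

Orientations are given as a unit quaternion [w, x, y, z].
In Python, from cell import arm gives the robot as it stands. The module is installed in compiled form; this text tells all that it offers.
- The arm moves only by the shell command python3 -m creep 'ROWS' [FORCE]. ROWS is JSON, a list of rows, each a list of 3 entries, a list of its own where there are three numbers: the closure, from -1 (fully open) to 1 (shut), then the shift along the tool's x, y, z in m, then the turn about the tool's z in degrees. A call has 1 to 10 rows; each row is the pose to reach, as a shift and turn from the pose commanded when the call began, along the tool's axes at that moment; what a row does not reach only later rows make up. A row lasts 1/12 s, in which the tool goes at most 41.7 mm and 7.16 degrees, less where a joint would pass 70% of its speed; a pose out of reach is approached as far as the arm can. A call with a gripper value outside its range is refused whole. The fingers move at their own pace and stop on an object; FORCE is the grip in N (left out, the last holds). Time passes only in rows, so rows that repeat a pose let the fingers close. It gives the time, the measured TCP pose, the force, the opening and the grip force at its end, in the units of the state.
- arm.get_state(): the state, without advancing time (a new reading comes with each control period).
- arm.grab_frame(name): name is "scene" or "side" or "wrist"; returns a dict with "pixels" (420x560x3 uint8, red, green, blue), "fovy" (degrees; the focal length in pixels is half the picture's height over the tangent of half this angle, whatever the lens; pixels are square), "cx", "cy" (the principal point, pixels), "view" (4x4, takes a point from world to camera coordinates). Camera axes: x right, y down, z forward; pixel columns grow to the right and rows downward; lengths in m; the calibration is good to about 2 mm. A picture is of the moment at which its call begins. There is no depth.
- arm.close_job(): hands the job in; it is judged then, once.
The state is a dict: "clock": time; "joints": joint angles; "qd": joint speeds; "joint_torque": joint torques, N m; "position": TCP position; "tool_rot": TCP orientation; "contact_force": force on the tool from outside, world axes, zero at the start; "wrist_torque": the same for the moment, N m; "grip_width": finger opening in m; "grip_force": force on a finger pad.
Only numpy, scipy, OpenCV 4.12 (cv2) and the standard library are available. Lean on these libraries where they do the work, as an engineer would, in place of code of your own. Each camera call takes 0.05 s, during which the arm holds its last target. There are 200 camera calls.

TASK

Take the lifting hook out of its stand by its green handle, use it to lift the slide basket with the red handle out of the deep tank, and stand that basket upright in the middle of the grey tray with the hook still under its handle. Then unhook it and hang the hook back in its stand. Do not touch the baskets with the gripper, and leave the basket with the blue handle hanging in its well.

Things in the scene. Friction and masses are not known exactly. Their poses are not given: they have to be found in the camera images.
- hook_grip (a point): Centre of the lifting hook's green handle: 22 (x) by 20 (y) by 50 mm tall, grip across y; z up along the rod. White disc 72 mm wide, top 25, underside 28 mm lower. On the rod's axis below hangs an open trough running along y, 10 mm wide, inner bottom 126 mm below this point, flaring up from 6 to 19 mm; its lip at +x is 15 mm tall, its -x wall is the shank. Hook end: x -15 to +13 mm, lowest 130 mm below.
- hook_stand: Fixed stand of the hook: upright square aluminium sleeve open at the top, inside 40 (x) by 34 mm (y), rim 120 mm high, on a black foot 80 by 74 mm. Origin at the centre of its underside, z up. At the start the hook (0.15 kg) hangs in it: its rod centred in the sleeve, axes alike, the white disc resting on the rim, so the handle's centre is 148 mm above this origin.
- basket_red: Steel slide basket, red handle, 0.12 kg. Origin at the centre of its underside, z up. Body 60 (x) by 40 (y) by 30 mm tall, holding glass slides up to 29 mm; tabs at half of x reach to y = +-32 mm. Handle: rigid arch, a 5 mm bar along y, centre 66 mm above the origin at x = 0, between posts at y = +-18.5 mm; free below it down to the slides. It hangs by the tabs on ledges in one well of the tank.
- basket_blue: The same basket with a blue handle, hanging in the tank's other well; to be left alone. Origin and axes as for the red one.
- tank: Fixed clear tank with a white rim, 108 (x) by 168 (y) by 125 mm tall, walls 4 mm. Origin at the centre of its underside, z up. Two open wells, 100 (x) by 78 mm (y), centred at y = +41 and -41 mm; a basket hangs near the middle of each (within 5 mm, axes within 3 degrees), its handle bar 43 mm below the rim. Which basket is in which well varies.
- tray: Fixed grey tray, 100 by 100 mm, rim 10 mm tall, inner floor 4 mm above the worktop. Origin at the centre of its underside, z up. A tall grey incubator, much higher than the gripper's path, stands to the left of tray and tank: from about y = 0.02 m leftwards and from x = 0.45 m onwards the arm must keep out. A centrifuge stands to their right.

How it is judged:
On the way, in this order (a step that is already met when the one before it is completed fails the run):
1. the basket with the red handle has been lifted clear of the tank on the hook (height (world z) of basket_red above 0.126 m and horizontal distance between hook_grip and basket_red below 0.03 m), for 0.2 s.
2. it stands on the tray, the hook still under its handle (contact force between basket_red and tray above 0.4 N and horizontal distance between hook_grip and basket_red below 0.02 m and z of hook_grip in the frame of basket_red below 0.2 m), for 0.1 s.
At the end, for the whole second after the job is handed in: The red-handled basket stands upright (within 7 degrees) and still on the tray's floor, within 25 mm of its centre; the hook hangs upright (within 8 degrees) in its stand, its handle within 22 mm of where it began; the blue-handled basket hangs within 20 mm of where it was (horizontal distance between basket_red and tray below 0.025 m and height (world z) of basket_red below 0.009 m and angle between basket_red's own z axis and vertical below 0.12 rad and linear speed of basket_red below 0.02 m/s and distance of hook_grip from where it was at the start of the episode below 0.022 m and angle between hook_grip's own z axis and vertical below 0.15 rad and contact force between basket_red and tray above 0.4 N and distance of basket_blue from where it was at the start of the episode below 0.02 m); the robot touches nothing.
It fails at once if the gripper's fingers touch the basket with the red handle (contact force between the fingers and basket_red above 0.5 N).
It fails at once if the gripper's fingers touch the basket with the blue handle (contact force between the fingers and basket_blue above 0.5 N).
It fails at once if the basket with the blue handle is moved more than 20 mm (distance of basket_blue from where it was at the start of the episode above 0.02 m).
It also fails if it takes over 64 s, if anything falls off the work surface, if the arm or the gripper's body presses on something with over 40 N, if the wrist force passes 120 N, or if a joint passes its speed limit or range.

## Working session

There is one attempt and no reset: what is moved stays moved. The work goes in short steps, Python scripts to look and compute and a shell command to move; the robot and the scene stay as the last step left them, time stands still between calls to the robot, and variables do not carry over. Pictures are saved under pics/ and viewed, at most 14 in all, crops included, and the job is handed in when it is done.

```bash
mkdir -p pics; cat > h.py <<'E'
import numpy as np, cv2
from cell import arm
def snap(cam, fn, crop=None, scale=1):
    f=arm.grab_frame(cam); im=cv2.cvtColor(f["pixels"],cv2.COLOR_RGB2BGR)
    np.savez('pics/'+fn+'.npz',view=f["view"],fovy=f["fovy"],cx=f["cx"],cy=f["cy"])
    cv2.imwrite('pics/'+fn+'_full.png',im)
    if crop: x0,y0,x1,y1=crop; im=im[y0:y1,x0:x1]
    if scale!=1: im=cv2.resize(im,None,fx=scale,fy=scale,interpolation=cv2.INTER_CUBIC)
    cv2.imwrite('pics/'+fn+'.png',im)
def ray(fn,u,v):
    d=np.load('pics/'+fn+'.npz'); V=d['view']; F=210/np.tan(np.radians(d['fovy'])/2)
    R=V[:3,:3]; c=-R.T@V[:3,3]; r=R.T@np.array([(u-d['cx'])/F,(v-d['cy'])/F,1]); return c,r/np.linalg.norm(r)
def atz(fn,u,v,z):
    c,r=ray(fn,u,v); return c+r*(z-c[2])/r[2]
def proj(fn,p):
    d=np.load('pics/'+fn+'.npz'); V=d['view']; F=210/np.tan(np.radians(d['fovy'])/2)
    q=V[:3,:3]@np.array(p)+V[:3,3]; return np.array([d['cx']+F*q[0]/q[2],d['cy']+F*q[1]/q[2]])
def tri(a,b):
    A=0;B=0
    for fn,u,v in (a,b):
        c,r=ray(fn,u,v); P=np.eye(3)-np.outer(r,r); A=A+P;B=B+P@c
    return np.linalg.solve(A,B)
E
python3 - <<'E'
from h import *
snap('scene','sc'); snap('side','si')
a=cv2.imread('pics/sc.png')
for n in ('sc','si'):
    d=np.load(f'pics/{n}.npz'); V=d['view']; print(n,-V[:3,:3].T@V[:3,3],V[2,:3],d['fovy'])
s=arm.get_state(); print(s['position'],s['tool_rot'],s['clock'],arm.nose_length,s['grip_width'])
E
```

```text
sc [ 0.13921206 -0.00159417  0.83981467] [ 0.44520909 -0.21137523 -0.87012032] 50.75549269819955
si [0.13034842 0.42285704 0.5902826 ] [ 0.45405795 -0.68760165 -0.56659981] 54.25030158786025
[0.27216154 0.56227938 0.30205686] [-1.30605911e-04  2.23496816e-01  9.74704476e-01 -5.83677703e-04] 0.1 0.0881 0.09218000649825049
```

View pics/sc.png

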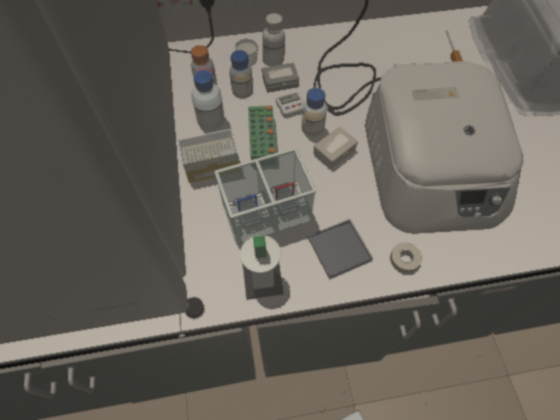

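View pics/si.png

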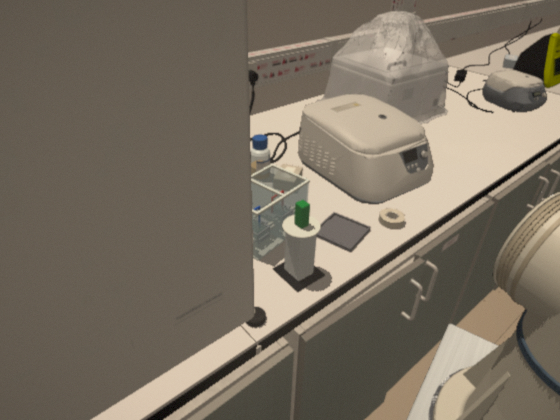

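The scene view shows the hook at (260,245), the tank at (265,195) with red right at (286,187) and blue left at (247,200), and the tray at (340,248). The side view shows the hook at (302,213) and the tray at (342,231). I'll enlarge the scene view.

```bash
python3 - <<'E'
from h import *
im=cv2.imread('pics/sc.png')[140:305,190:385]
cv2.imwrite('pics/sc_c.png',cv2.resize(im,None,fx=3.6,fy=3.6,interpolation=cv2.INTER_CUBIC))
im=cv2.imread('pics/si.png')[155:295,235:410]
cv2.imwrite('pics/si_c.png',cv2.resize(im,None,fx=4,fy=4,interpolation=cv2.INTER_CUBIC))
E
```

```text
(no output)
```

View pics/sc_c.png

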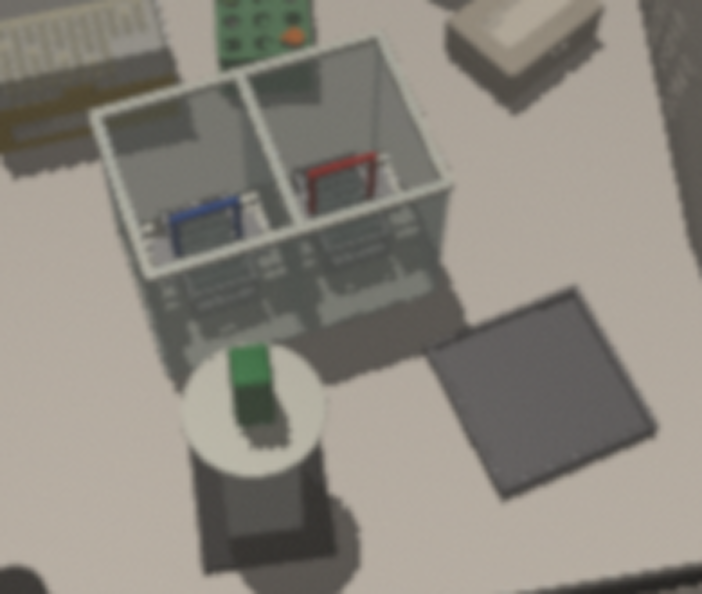

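View pics/si_c.png

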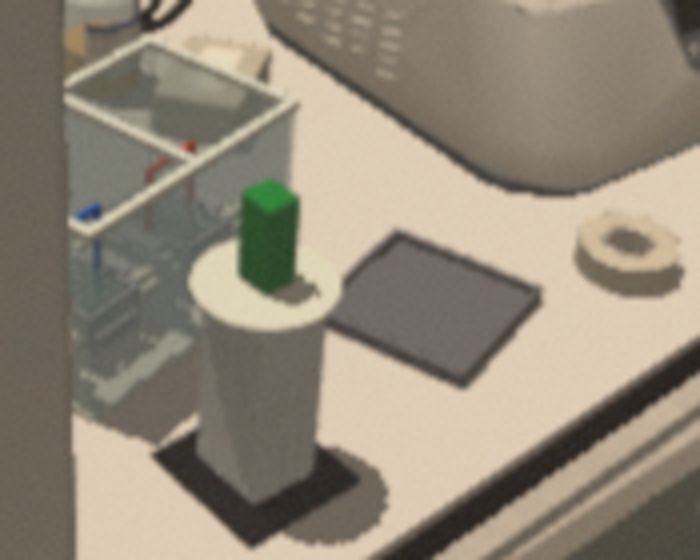

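```bash
python3 - <<'E'
from h import *
f=lambda p,z: atz('sc',190+(p[0]+.5)/3.6-.5,140+(p[1]+.5)/3.6-.5,z)[:2]
def rect(n,ps,z):
    P=np.array([f(p,z) for p in ps]); c=P.mean(0)
    print(n,'c',c.round(4)); 
    for i in range(4):
        e=P[(i+1)%4]-P[i]; print('  ',P[i].round(4),'len',np.linalg.norm(e).round(4),'ang',np.degrees(np.arctan2(e[1],e[0])).round(1))
rect('tank',[(94,115),(378,37),(452,183),(148,276)],.125)
rect('tray',[(427,350),(577,288),(657,432),(503,499)],.010)
rect('handle',[(229,347),(268,345),(272,382),(236,385)],.173)
print('disc',f((254,409.5),.123))
a,b=f((308,175),.082),f((376,156),.082); print('red',a,b,(a+b)/2,np.degrees(np.arctan2(*(a-b)[::-1])))
a,b=f((171,216),.082),f((241,202),.082); print('blue',a,b,(a+b)/2)
print('foot',f((204,574),0.),f((335,556),0.))
# side cam
g=lambda p,z: atz('si',235+(p[0]+.5)/4-.5,155+(p[1]+.5)/4-.5,z)[:2]
P=np.array([g(p,.01) for p in [(328,316),(398,232),(542,293),(465,386)]]);print('tray side',P.mean(0),P)
P=np.array([g(p,.173) for p in [(240,198),(268,181),(298,193),(271,213)]]);print('handle side',P.mean(0))
print('disc side',g((265,282),.123))
P=np.array([g(p,0) for p in [(252,548),(358,481)]]);print('foot',P)
E
```

```text
tank c [ 0.5732 -0.1724]
   [ 0.6336 -0.0954] len 0.1632 ang -96.1
   [ 0.6163 -0.2577] len 0.1028 ang 176.5
   [ 0.5137 -0.2514] len 0.1671 ang 84.7
   [ 0.5291 -0.085 ] len 0.1049 ang -5.7
tray c [ 0.429  -0.2741]
   [ 0.4789 -0.2266] len 0.0987 ang -90.5
   [ 0.478  -0.3253] len 0.0992 ang 177.5
   [ 0.3788 -0.321 ] len 0.0973 ang 89.2
   [ 0.3801 -0.2236] len 0.0988 ang -1.7
handle c [ 0.4396 -0.1054]
   [ 0.4523 -0.0996] len 0.0181 ang -111.6
   [ 0.4456 -0.1165] len 0.019 ang 161.6
   [ 0.4276 -0.1105] len 0.0166 ang 70.4
   [ 0.4331 -0.0949] len 0.0197 ang -13.8
disc [ 0.43939427 -0.10466117]
red [ 0.57489577 -0.19546108] [ 0.57028601 -0.23562133] [ 0.57259089 -0.21554121] 83.4520078414027
blue [ 0.58236367 -0.11560659] [ 0.57442481 -0.15430455] [ 0.57839424 -0.13495557]
foot [ 0.41339224 -0.05878139] [ 0.39263622 -0.12756373]
tray side [ 0.42697292 -0.27111305] [[ 0.47031435 -0.22637827]
 [ 0.47755689 -0.32206342]
 [ 0.38039391 -0.31807175]
 [ 0.37962651 -0.21793874]]
handle side [ 0.44047309 -0.10285513]
disc side [ 0.44111745 -0.10449979]
foot [[ 0.41401339 -0.06059746]
 [ 0.39500776 -0.13070508]]
```

```bash
cat >> h.py <<'E'
def go(*targets):
    """targets: (x,y,z,tool-y angle deg) world -> tool shifts (mm) and turn from now"""
    from scipy.spatial.transform import Rotation as Ro
    s=arm.get_state(); q=np.array(s['tool_rot']); R=Ro.from_quat(q[[1,2,3,0]]).as_matrix(); p=np.array(s['position'])
    a=np.degrees(np.arctan2(R[1,1],R[0,1]))
    print('t',round(s['clock'],2),'pos',p.round(4),'yang',a.round(2),'tilt',R[:2,2].round(4),'F',np.round(s['contact_force'],2),'w',round(s['grip_width'],4),'gf',round(s['grip_force'],1),'j6',round(s['joints'][5],2))
    for t in targets: print('  shift',(R.T@(np.array(t[:3])-p)).round(4),'turn',round((a-t[3]+180)%360-180,2), 'dist',np.linalg.norm(np.array(t[:3])-p).round(3))
E
python3 -c "
from h import *
go((.30,.28,.303,74),(.33,0,.303,74),(.44,-.1045,.303,74),(.44,-.1045,.219,74))"
```

```text
t 0.1 pos [0.2722 0.5623 0.3021] yang 64.17 tilt [-0.0005 -0.0011] F [-0.12 -0.48  0.16] w 0.0922 gf 0.0 j6 -0.0
  shift [-0.148  -0.242  -0.0007] turn -9.83 dist 0.284
  shift [-2.970e-01 -4.809e-01 -4.000e-04] turn -9.83 dist 0.565
  shift [-4.416e-01 -5.270e-01 -3.000e-04] turn -9.83 dist 0.688
  shift [-0.4416 -0.5269  0.0837] turn -9.83 dist 0.693
```

```bash
python3 -m creep '[[-1,[-0.022,-0.035,0],-5],[-1,[-0.043,-0.070,0],-9.8],[-1,[-0.065,-0.105,0],-9.8],[-1,[-0.086,-0.140,0],-9.8],[-1,[-0.108,-0.175,0],-9.8],[-1,[-0.130,-0.210,0],-9.8],[-1,[-0.151,-0.245,0],-9.8],[-1,[-0.173,-0.280,0],-9.8],[-1,[-0.195,-0.315,0],-9.8],[-1,[-0.216,-0.350,0],-9.8]]'; python3 -c "
from h import *
go((.33,0,.303,74),(.44,-.1045,.303,74),(.44,-.1045,.219,74))"
```

```text
clock: 0.93
position: [0.3137, 0.1516, 0.3026]
tool_rot: [0.0, 0.139, 0.99, 0.0]
contact_force: [0.9, -0.3, -0.3]
grip_width: 0.0919
grip_force: 0.0
t 0.93 pos [0.3137 0.1516 0.3026] yang 74.02 tilt [0.0003 0.    ] F [ 0.94 -0.32 -0.33] w 0.0919 gf 0.0 j6 -0.85
  shift [-0.0574 -0.1413 -0.0004] turn 0.02 dist 0.153
  shift [-0.1919 -0.2115 -0.0003] turn 0.02 dist 0.286
  shift [-0.1919 -0.2115  0.0837] turn 0.02 dist 0.298
```

```bash
python3 -m creep '[[-1,[-0.015,-0.036,0],0],[-1,[-0.030,-0.072,0],0],[-1,[-0.045,-0.108,0],0],[-1,[-0.060,-0.144,0],0],[-1,[-0.090,-0.160,0],0],[-1,[-0.125,-0.177,0],0],[-1,[-0.160,-0.194,0],0],[-1,[-0.192,-0.2115,0],0],[-1,[-0.192,-0.2115,0],0],[-1,[-0.192,-0.2115,0],0]]'; python3 - <<'E'
from h import *
go((.44,-.1045,.219,74))
snap('wrist','w1')
for p in [(.44,-.1045,.173),(.429,-.273,.01)]: print(proj('w1',p))
E
```

```text
clock: 1.77
position: [0.4409, -0.104, 0.3021]
tool_rot: [-0.001, 0.141, 0.99, 0.0]
contact_force: [0.1, 0.4, -0.4]
grip_width: 0.092
grip_force: 0.0
t 1.77 pos [ 0.4409 -0.104   0.3021] yang 73.84 tilt [-0.0012  0.0003] F [ 0.09  0.38 -0.42] w 0.092 gf 0.0 j6 -1.52
  shift [ 0.0007 -0.0007  0.0831] turn -0.16 dist 0.083
[282.01812293 225.87288096]
[156.93075017 215.77895127]
```

View pics/w1.png

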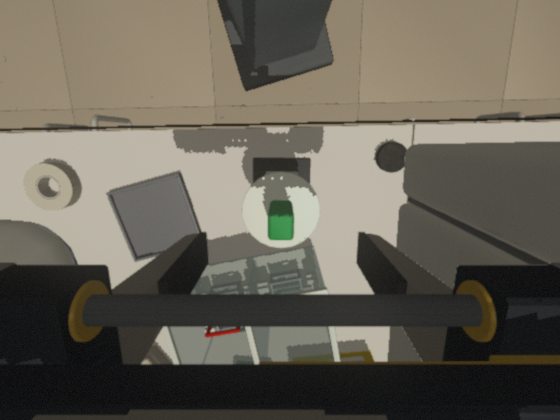

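The wrist view puts the green handle at (281,228), against a prediction of (282,226). It is square to the fingers, so I'm descending and gripping.

```bash
python3 -m creep '[[-1,[0.0007,-0.0007,0.03],0],[-1,[0.0007,-0.0007,0.06],0],[-1,[0.0007,-0.0007,0.078],0],[-1,[0.0007,-0.0007,0.083],0],[-1,[0.0007,-0.0007,0.083],0],[1,[0.0007,-0.0007,0.083],0],[1,[0.0007,-0.0007,0.083],0],[1,[0.0007,-0.0007,0.083],0],[1,[0.0007,-0.0007,0.083],0],[1,[0.0007,-0.0007,0.083],0]]' 50;  python3 -m creep '[[1,[0,0,0],0],[1,[0,0,0],0],[1,[0,0,0],0],[1,[0,0,-0.005],0],[1,[0,0,-0.01],0]]'; python3 -c "
from h import *
go((.44,-.1045,.36,74))"
```

```text
clock: 2.65
position: [0.4398, -0.1034, 0.2204]
tool_rot: [0.001, 0.139, 0.99, -0.0]
contact_force: [-0.7, 0.3, -1.0]
grip_width: 0.061
grip_force: 0.0
clock: 3.07
position: [0.4393, -0.1033, 0.2299]
tool_rot: [-0.0, 0.139, 0.99, 0.0]
contact_force: [-1.1, 0.5, -0.3]
grip_width: 0.0272
grip_force: 0.0
t 3.07 pos [ 0.4393 -0.1033  0.2299] yang 73.97 tilt [-0.0007  0.0002] F [-1.1   0.47 -0.27] w 0.0272 gf 0.0 j6 -1.53
  shift [-0.0009 -0.0009 -0.1301] turn -0.03 dist 0.13
```

Not yet closed, so I'll go back down by 10 mm and finish closing.

```bash
python3 -m creep '[[-0.4,[0,0,0.01],0],[-0.4,[0,0,0.01],0],[1,[0,0,0.01],0],[1,[0,0,0.01],0],[1,[0,0,0.01],0],[1,[0,0,0.01],0],[1,[0,0,0.01],0],[1,[0,0,0.01],0],[1,[0,0,0.01],0],[1,[0,0,0.01],0]]' 50; python3 -m creep '[[1,[0,0,0],0],[1,[0,0,0],0],[1,[0,0,0],0],[1,[0,0,0],0]]'; python3 -c "
from h import *
go((.44,-.1045,.36,74))"
```

```text
clock: 3.9
position: [0.4395, -0.1034, 0.2197]
tool_rot: [-0.0, 0.139, 0.99, -0.0]
contact_force: [-0.6, 0.0, -2.0]
grip_width: 0.0194
grip_force: 50.0
clock: 4.23
position: [0.4395, -0.1034, 0.2197]
tool_rot: [0.0, 0.139, 0.99, -0.0]
contact_force: [0.2, -0.4, -1.6]
grip_width: 0.0196
grip_force: 50.0
t 4.23 pos [ 0.4395 -0.1034  0.2197] yang 73.97 tilt [ 0. -0.] F [ 0.21 -0.41 -1.65] w 0.0196 gf 50.0 j6 -1.53
  shift [-0.0008 -0.001  -0.1403] turn -0.03 dist 0.14
```

```bash
python3 -m creep '[[1,[0,0,-0.015],0],[1,[0,0,-0.03],0],[1,[0,0,-0.045],0],[1,[0,0,-0.06],0],[1,[0,0,-0.075],0],[1,[0,0,-0.09],0],[1,[0,0,-0.105],0],[1,[0,0,-0.12],0],[1,[0,0,-0.135],0],[1,[0,0,-0.14],0]]'; python3 - <<'E'
from h import *
go((.44,-.1045,.36,74))
snap('side','si2',(200,60,400,210),4)
E
```

```text
clock: 5.07
position: [0.4401, -0.1035, 0.3616]
tool_rot: [0.001, 0.139, 0.99, -0.0]
contact_force: [-0.6, -1.0, -1.3]
grip_width: 0.0192
grip_force: 50.0
t 5.07 pos [ 0.4401 -0.1035  0.3616] yang 73.97 tilt [ 0.0027 -0.0007] F [-0.64 -1.03 -1.29] w 0.0192 gf 50.0 j6 -1.53
  shift [-0.0002 -0.001   0.0016] turn -0.03 dist 0.002
```

View pics/si2.png

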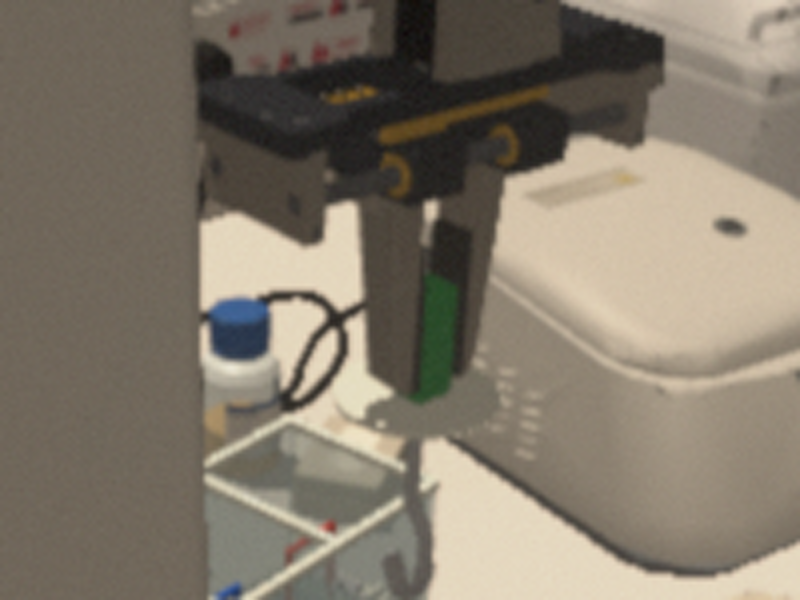

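The side view shows the lip at about (395,565), on the +x side, with the shank to its right at (425,510). So the hook's yaw is about -16°, as assumed. I'll move above the red basket.

```bash
python3 - <<'E'
from h import *
print('centrifuge floor',atz('sc',383,205,0),'top@.2',atz('sc',383,100,.2),atz('sc',388,150,.2))
go((.5487,-.2130,.362,84))
E
```

```text
centrifuge floor [ 0.483379   -0.41296683  0.        ] top@.2 [ 0.60257122 -0.43810421  0.2       ] [ 0.49571185 -0.38318999  0.2       ]
t 5.12 pos [ 0.4402 -0.1035  0.3616] yang 73.97 tilt [ 0.003  -0.0007] F [ 0.51  0.15 -1.5 ] w 0.0197 gf 50.0 j6 -1.53
  shift [-0.1345 -0.0753 -0.    ] turn -10.03 dist 0.154
```

```bash
python3 -m creep '[[1,[-0.022,-0.012,0],-2],[1,[-0.045,-0.025,0],-5],[1,[-0.068,-0.038,0],-8],[1,[-0.090,-0.050,0],-10],[1,[-0.112,-0.063,0],-10],[1,[-0.1345,-0.0753,0],-10],[1,[-0.1345,-0.0753,0],-10],[1,[-0.1345,-0.0753,0],-10],[1,[-0.1345,-0.0753,0],-10]]'; python3 - <<'E'
from h import *
go((.5487,-.2130,.362,84))
for c in ('scene','side','wrist'):
    snap(c,c[0]+'3')
    im=cv2.imread(f'pics/{c[0]}3_full.png').astype(int); m=((im[...,2]>90)&(im[...,2]>2.2*im[...,1])&(im[...,2]>2.2*im[...,0])).astype(np.uint8)
    n,l,st,ce=cv2.connectedComponentsWithStats(m)
    print(c,[(st[i].tolist(),ce[i].round(1).tolist()) for i in range(1,n) if st[i,4]>4], 'pred bar ends',proj(c[0]+'3',(.5747,-.197,.082)),proj(c[0]+'3',(.5705,-.234,.082)))
d=np.load('pics/w3.npz');V=d['view'];print(-V[:3,:3].T@V[:3,3],V[2,:3])
E
```

```text
clock: 5.87
position: [0.5472, -0.2124, 0.3585]
tool_rot: [-0.001, 0.053, 0.999, 0.0]
contact_force: [0.2, 0.6, -1.7]
grip_width: 0.0197
grip_force: 50.0
t 5.87 pos [ 0.5472 -0.2124  0.3585] yang 83.95 tilt [-0.0021  0.0011] F [ 0.18  0.57 -1.68] w 0.0197 gf 50.0 j6 -1.84
  shift [-0.0015 -0.0004 -0.0035] turn -0.05 dist 0.004
scene [] pred bar ends [275.92721677 188.05363669] [293.32002948 183.17336054]
side [] pred bar ends [271.86757529 197.85899259] [282.81063483 191.24832179]
wrist [] pred bar ends [296.60072834 211.36334461] [267.10699963 211.14480387]
[ 0.48094273 -0.20606805  0.44269219] [ 0.23542301 -0.02387274 -0.97159976]
```

View pics/w3.png

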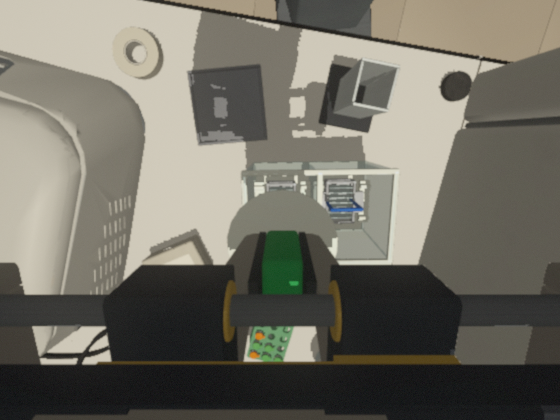

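The wrist view shows the disc hiding the red bar, the blue bar at (345,208), the tank's front rim from (242,172) to (397,170), and the red basket's near edge at (281,183). I'll check these against my estimates.

```bash
python3 - <<'E'
from h import *
for n,c in (('sc','s'),('s3','s'),('si','i'),('w1','w'),('w3','w')):
    im=cv2.imread(f'pics/{n}_full.png').astype(int)
    for col,k,o in (('red',2,0),('blue',0,2)):
        m=((im[...,k]>50)&(im[...,k]>1.6*im[...,o])&(im[...,k]>1.6*im[...,1])).astype(np.uint8)
        N,l,st,ce=cv2.connectedComponentsWithStats(m)
        C=proj(n,(.5726,-.2155,.082) if k==2 else (.5784,-.135,.082))
        print(n,col,[(st[i].tolist(),ce[i].round(1).tolist()) for i in range(1,N) if st[i,4]>5 and np.hypot(*(ce[i]-C))<25],'pred',C.round(1))
for p in [(242,171),(397,169)]: print('rim',atz('w3',*p,.125).round(4))
print('blue w3',atz('w3',328,208,.083),atz('w3',362,208,.083))
E
```

```text
sc red [([276, 183, 18, 7, 37], [283.7, 185.6])] pred [284.7 185.6]
sc blue [] pred [246.9 197.7]
s3 red [] pred [277.4 194.5]
s3 blue [] pred [253.4 210.3]
si red [] pred [277.4 194.5]
si blue [] pred [253.4 210.3]
w1 red [([205, 326, 35, 11, 161], [220.8, 331.9])] pred [222.9 331.5]
w1 blue [] pred [289.9 318.9]
w3 red [] pred [281.9 211.3]
w3 blue [([355, 207, 7, 3, 12], [357.9, 208.1]), ([330, 209, 12, 2, 20], [335.2, 209.5])] pred [345.8 209.2]
rim [ 0.5127 -0.2523  0.125 ]
rim [ 0.5281 -0.0864  0.125 ]
blue w3 [ 0.5742472 -0.157403   0.083    ] [ 0.5787393  -0.11492955  0.083     ]
```

```bash
python3 -m creep '[[1,[0,0,0],0],[1,[0,0,0],0]]'; python3 -c "
from h import *
go((.5487,-.2130,.2572,84),(.5726,-.2155,.2572,84))"
```

```text
clock: 6.18
position: [0.5477, -0.2124, 0.36]
tool_rot: [0.0, 0.052, 0.999, -0.0]
contact_force: [-0.1, 0.3, -1.8]
grip_width: 0.0201
grip_force: 50.0
t 6.18 pos [ 0.5477 -0.2124  0.36  ] yang 84.0 tilt [ 0.0003 -0.0001] F [-0.11  0.31 -1.83] w 0.0201 gf 50.0 j6 -1.84
  shift [-0.001  -0.0005  0.1028] turn -0.0 dist 0.103
  shift [-0.025  -0.0005  0.1028] turn -0.0 dist 0.106
```

```bash
python3 -m creep '[[1,[-0.001,-0.0005,0.015],0],[1,[-0.001,-0.0005,0.03],0],[1,[-0.001,-0.0005,0.045],0],[1,[-0.001,-0.0005,0.06],0],[1,[-0.001,-0.0005,0.073],0],[1,[-0.001,-0.0005,0.085],0],[1,[-0.001,-0.0005,0.095],0],[1,[-0.001,-0.0005,0.103],0],[1,[-0.001,-0.0005,0.103],0],[1,[-0.001,-0.0005,0.103],0]]'; python3 - <<'E'
from h import *
go((.5726,-.2155,.2572,84),(.5726,-.2155,.2872,84))
E
```

```text
clock: 7.02
position: [0.5489, -0.2134, 0.2566]
tool_rot: [-0.0, 0.053, 0.999, 0.0]
contact_force: [0.3, -0.0, -2.3]
grip_width: 0.0197
grip_force: 50.0
t 7.02 pos [ 0.5489 -0.2134  0.2566] yang 83.97 tilt [-0.0004  0.0002] F [ 0.26 -0.   -2.28] w 0.0197 gf 50.0 j6 -1.84
  shift [-0.0238  0.0004 -0.0007] turn -0.03 dist 0.024
  shift [-0.0238  0.0004 -0.0307] turn -0.03 dist 0.039
```

```bash
python3 -m creep '[[1,[-0.006,0,0],0],[1,[-0.012,0,0],0],[1,[-0.018,0,0],0],[1,[-0.024,0,0],0],[1,[-0.024,0,0],0],[1,[-0.024,0,-0.006],0],[1,[-0.024,0,-0.012],0],[1,[-0.024,0,-0.018],0],[1,[-0.024,0,-0.024],0],[1,[-0.024,0,-0.028],0]]';python3 -m creep '[[1,[0,0,0],0],[1,[0,0,0],0],[1,[0,0,0],0]]'; python3 - <<'E'
from h import *
go()
snap('side','si4',(220,120,380,240),5)
E
```

```text
clock: 7.85
position: [0.5728, -0.2161, 0.2859]
tool_rot: [0.0, 0.053, 0.999, -0.0]
contact_force: [-0.7, -0.5, -2.4]
grip_width: 0.0198
grip_force: 50.0
clock: 8.1
position: [0.5726, -0.2159, 0.2845]
tool_rot: [-0.0, 0.053, 0.999, 0.0]
contact_force: [0.5, -0.1, -2.7]
grip_width: 0.0196
grip_force: 50.0
t 8.1 pos [ 0.5726 -0.2159  0.2845] yang 83.97 tilt [-0.0003  0.0001] F [ 0.49 -0.14 -2.74] w 0.0196 gf 50.0 j6 -1.83
```

View pics/si4.png

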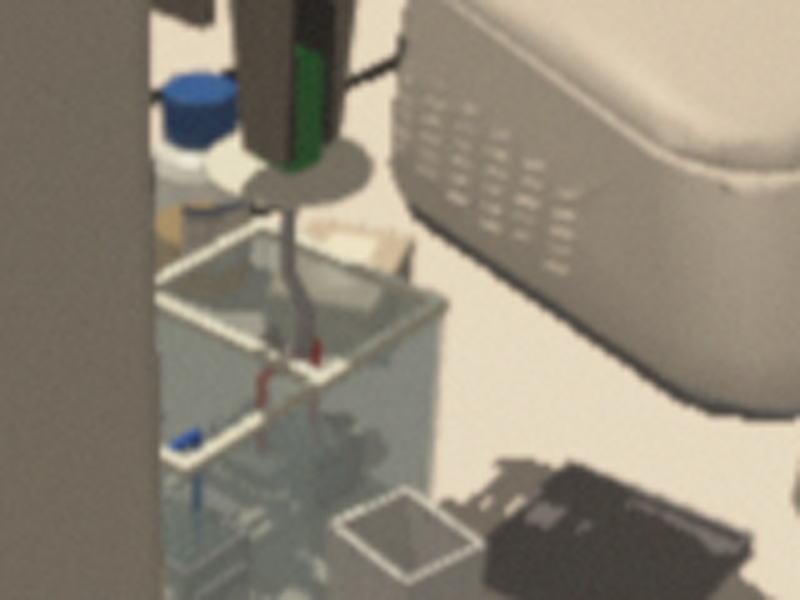

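The red bar sits in the hook at about (300,355) and the measured load has gone up, so it is hooked. Lifting slowly.

```bash
python3 -m creep '[[1,[0,0,-0.006],0],[1,[0,0,-0.014],0],[1,[0,0,-0.024],0],[1,[0,0,-0.034],0],[1,[0,0,-0.044],0],[1,[0,0,-0.054],0],[1,[0,0,-0.064],0],[1,[0,0,-0.074],0],[1,[0,0,-0.084],0],[1,[0,0,-0.094],0]]';python3 -m creep '[[1,[0,0,-0.01],0],[1,[0,0,-0.02],0],[1,[0,0,-0.027],0],[1,[0,0,-0.03],0],[1,[0,0,-0.03],0],[1,[0,0,-0.03],0],[1,[0,0,-0.03],0]]'; python3 - <<'E'
from h import *
go((.428,-.2725,.408,88))
snap('side','si5',(200,20,400,170),4)
snap('scene','sc5',(230,110,390,230),5)
a=cv2.imread('pics/si5.png'); b=cv2.imread('pics/sc5.png'); c=np.hstack([a,b]); cv2.imwrite('pics/c5.png',cv2.resize(c,None,fx=.5,fy=.5))
E
```

```text
clock: 8.98
position: [0.5727, -0.216, 0.3798]
tool_rot: [0.0, 0.053, 0.999, -0.0]
contact_force: [0.3, 0.1, -2.2]
grip_width: 0.0197
grip_force: 50.0
clock: 9.57
position: [0.5726, -0.2159, 0.408]
tool_rot: [-0.001, 0.053, 0.999, 0.0]
contact_force: [0.3, 0.8, -2.4]
grip_width: 0.0195
grip_force: 50.0
t 9.57 pos [ 0.5726 -0.2159  0.408 ] yang 83.97 tilt [-0.001   0.0004] F [ 0.26  0.79 -2.41] w 0.0195 gf 50.0 j6 -1.83
  shift [ 1.378e-01 -7.150e-02  1.000e-04] turn -4.03 dist 0.155
```

View pics/c5.png

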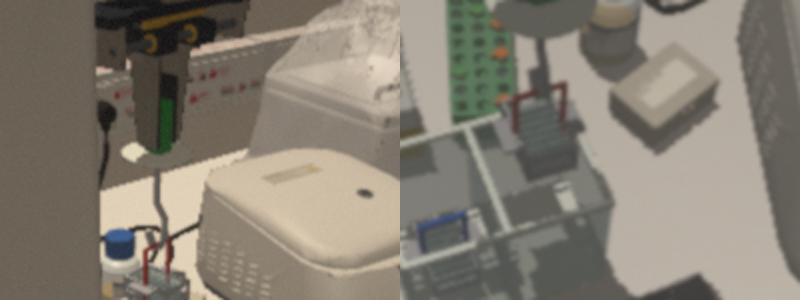

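The red basket hangs level on the hook above the rim (pixel (540,120) on the right half), and blue is still in its well. Carrying it to the tray.

```bash
python3 -m creep '[[1,[0.004,-0.002,0],0],[1,[0.012,-0.006,0],0],[1,[0.023,-0.012,0],0],[1,[0.036,-0.019,0],-1],[1,[0.050,-0.026,0],-2],[1,[0.064,-0.033,0],-3],[1,[0.078,-0.040,0],-4],[1,[0.092,-0.048,0],-4],[1,[0.105,-0.055,0],-4],[1,[0.117,-0.061,0],-4]]';python3 -m creep '[[1,[0.009,-0.0045,0],0],[1,[0.015,-0.0075,0],0],[1,[0.019,-0.0095,0],0],[1,[0.0208,-0.0105,0],0],[1,[0.0208,-0.0105,0],0],[1,[0.0208,-0.0105,0],0],[1,[0.0208,-0.0105,0],0],[1,[0.0208,-0.0105,0],0]]'; python3 - <<'E'
from h import *
go((.428,-.2725,.275,88),(.428,-.2725,.260,88))
E
```

```text
clock: 10.5
position: [0.4483, -0.265, 0.4088]
tool_rot: [0.0, 0.018, 1.0, -0.0]
contact_force: [1.0, -0.8, -3.0]
grip_width: 0.0197
grip_force: 50.0
clock: 11.17
position: [0.4292, -0.2739, 0.4086]
tool_rot: [-0.0, 0.017, 1.0, 0.0]
contact_force: [0.2, 0.6, -2.6]
grip_width: 0.0199
grip_force: 50.0
t 11.17 pos [ 0.4292 -0.2739  0.4086] yang 88.0 tilt [-0.      0.0002] F [ 0.16  0.63 -2.57] w 0.0199 gf 50.0 j6 -2.11
  shift [0.0013 0.0014 0.1336] turn -0.0 dist 0.134
  shift [0.0013 0.0014 0.1486] turn -0.0 dist 0.149
```

```bash
python3 -m creep '[[1,[0.001,0.001,0.006],0],[1,[0.001,0.001,0.018],0],[1,[0.001,0.001,0.032],0],[1,[0.001,0.001,0.048],0],[1,[0.001,0.001,0.064],0],[1,[0.001,0.001,0.080],0],[1,[0.001,0.001,0.096],0],[1,[0.001,0.001,0.110],0],[1,[0.001,0.001,0.122],0],[1,[0.001,0.001,0.130],0]]';python3 -m creep '[[1,[0,0,0.004],0],[1,[0,0,0.008],0],[1,[0,0,0.012],0],[1,[0,0,0.016],0],[1,[0,0,0.019],0],[1,[0,0,0.019],0],[1,[0,0,0.019],0],[1,[0,0,0.019],0]]'; python3 - <<'E'
from h import *
go((.428,-.2725,.260,88))
snap('side','si6',(270,120,400,260),4)
E
```

```text
clock: 12.0
position: [0.4275, -0.2726, 0.277]
tool_rot: [-0.001, 0.018, 1.0, 0.0]
contact_force: [-0.3, 0.0, -2.1]
grip_width: 0.0198
grip_force: 50.0
clock: 12.67
position: [0.4281, -0.2732, 0.26]
tool_rot: [0.0, 0.018, 1.0, -0.0]
contact_force: [-0.8, 0.5, -1.2]
grip_width: 0.0196
grip_force: 50.0
t 12.67 pos [ 0.4281 -0.2732  0.26  ] yang 87.97 tilt [ 0.0006 -0.0004] F [-0.76  0.55 -1.23] w 0.0196 gf 50.0 j6 -2.11
  shift [0.0001 0.0007 0.    ] turn -0.03 dist 0.001
```

View pics/si6.png

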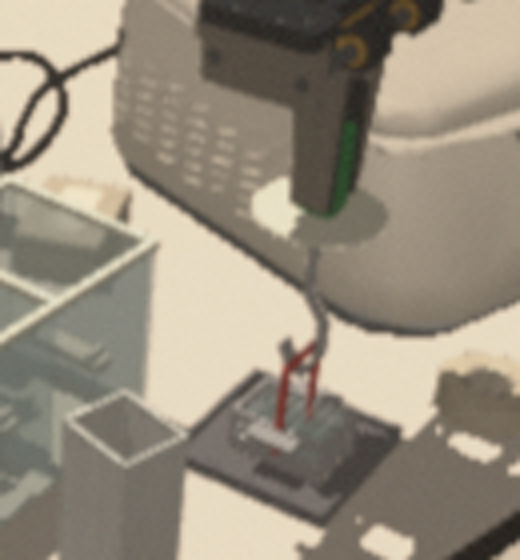

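The basket stands upright on the tray at about (300,420), with the hook under its bar at (300,350). Unhooking: down 15 mm, back 25 mm, then up.

```bash
python3 -m creep '[[1,[0,0,0.004],0],[1,[0,0,0.008],0],[1,[0,0,0.012],0],[1,[0,0,0.015],0],[1,[0,0,0.015],0],[1,[0.005,0,0.015],0],[1,[0.010,0,0.015],0],[1,[0.016,0,0.015],0],[1,[0.021,0,0.015],0],[1,[0.026,0,0.015],0]]';python3 -m creep '[[1,[0,0,0],0],[1,[0,0,0],0],[1,[0,0,-0.01],0],[1,[0,0,-0.025],0],[1,[0,0,-0.04],0],[1,[0,0,-0.055],0],[1,[0,0,-0.07],0],[1,[0,0,-0.085],0],[1,[0,0,-0.1],0],[1,[0,0,-0.115],0]]'; python3 - <<'E'
from h import *
go((.402,-.2725,.363,88),(.4395,-.1034,.363,74))
snap('side','si7',(270,120,400,260),4)
E
```

```text
clock: 13.55
position: [0.4012, -0.2722, 0.2448]
tool_rot: [0.0, 0.018, 1.0, -0.0]
contact_force: [0.5, 0.3, -1.5]
grip_width: 0.0197
grip_force: 50.0
clock: 14.38
position: [0.4021, -0.2721, 0.3613]
tool_rot: [0.0, 0.018, 1.0, -0.0]
contact_force: [-0.9, -0.3, -1.0]
grip_width: 0.0196
grip_force: 50.0
t 14.38 pos [ 0.4021 -0.2721  0.3613] yang 87.98 tilt [ 0.0006 -0.0004] F [-0.89 -0.27 -1.04] w 0.0196 gf 50.0 j6 -2.13
  shift [ 0.0001 -0.0004 -0.0017] turn -0.02 dist 0.002
  shift [-0.0314  0.1699 -0.0017] turn 13.98 dist 0.173
```

View pics/si7.png

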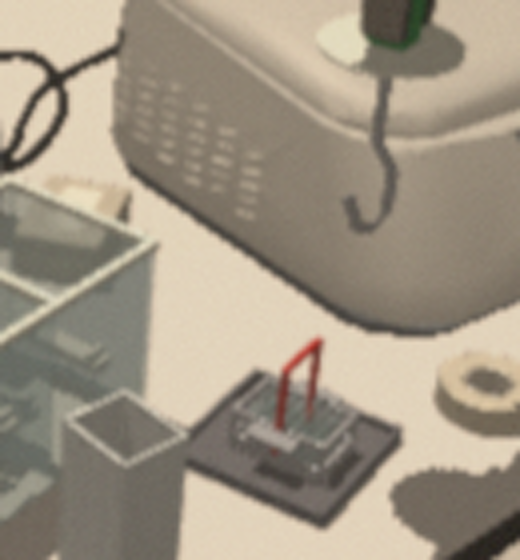

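The basket stands alone and upright on the tray and the hook is free at (370,220). Returning the hook to its stand.

```bash
python3 -m creep '[[1,[-0.005,0.025,0],3],[1,[-0.010,0.050,0],7],[1,[-0.015,0.078,0],11],[1,[-0.020,0.105,0],14],[1,[-0.025,0.132,0],14],[1,[-0.029,0.155,0],14],[1,[-0.0314,0.1699,0],14],[1,[-0.0314,0.1699,0],14],[1,[-0.0314,0.1699,0],14],[1,[-0.0314,0.1699,0],14]]'; python3 - <<'E'
from h import *
go((.4395,-.1034,.30,74),(.4395,-.1034,.2197,74))
E
```

```text
clock: 15.27
position: [0.4393, -0.1039, 0.3598]
tool_rot: [0.0, 0.139, 0.99, -0.0]
contact_force: [-0.7, 0.7, -1.7]
grip_width: 0.0199
grip_force: 50.0
t 15.27 pos [ 0.4393 -0.1039  0.3598] yang 74.0 tilt [ 0.0001 -0.0004] F [-0.75  0.68 -1.69] w 0.0199 gf 50.0 j6 -1.53
  shift [-0.      0.0005  0.0598] turn -0.0 dist 0.06
  shift [-0.      0.0006  0.1401] turn -0.0 dist 0.14
```

```bash
python3 -m creep '[[1,[0,0.0005,0.012],0],[1,[0,0.0005,0.024],0],[1,[0,0.0005,0.036],0],[1,[0,0.0005,0.048],0],[1,[0,0.0005,0.06],0],[1,[0,0.0005,0.072],0],[1,[0,0.0005,0.084],0],[1,[0,0.0005,0.096],0],[1,[0,0.0005,0.108],0],[1,[0,0.0005,0.12],0]]';python3 -m creep '[[1,[0,0,0.006],0],[1,[0,0,0.012],0],[1,[0,0,0.017],0],[1,[0,0,0.0195],0],[1,[0,0,0.0195],0],[1,[0,0,0.0195],0]]'; python3 - <<'E'
from h import *
go((.4395,-.1034,.2197,74))
E
```

```text
clock: 16.1
position: [0.4394, -0.1042, 0.2391]
tool_rot: [0.0, 0.14, 0.99, -0.0]
contact_force: [-0.1, -0.2, -1.8]
grip_width: 0.0197
grip_force: 50.0
clock: 16.6
position: [0.4396, -0.1031, 0.2204]
tool_rot: [0.0, 0.139, 0.99, -0.0]
contact_force: [0.6, 0.2, -1.2]
grip_width: 0.02
grip_force: 50.0
t 16.6 pos [ 0.4396 -0.1031  0.2204] yang 73.97 tilt [ 0.0003 -0.0001] F [ 0.59  0.18 -1.18] w 0.02 gf 50.0 j6 -1.52
  shift [ 0.0001 -0.0003  0.0007] turn -0.03 dist 0.001
```

Back at the home pose, so I'll release, retreat upward and check.

```bash
python3 -m creep '[[1,[0,0,0.0007],0],[0.5,[0,0,0.0007],0],[0,[0,0,0.0007],0],[-1,[0,0,0.0007],0],[-1,[0,0,0.0007],0],[-1,[0,0,0.0007],0],[-1,[0,0,0.0007],0],[-1,[0,0,0.0007],0],[-1,[0,0,0.0007],0],[-1,[0,0,0.0007],0]]';python3 -m creep '[[-1,[0,0,0],0],[-1,[0,0,0],0],[-1,[0,0,0],0],[-1,[0,0,-0.015],0],[-1,[0,0,-0.035],0],[-1,[0,0,-0.055],0],[-1,[0,0,-0.08],0],[-1,[0,0,-0.1],0],[-1,[0,0,-0.1],0],[-1,[0,0,-0.1],0]]'; python3 - <<'E'
from h import *
go()
snap('side','si8',(230,120,410,280),3.7)
E
```

```text
clock: 17.43
position: [0.4395, -0.103, 0.2195]
tool_rot: [-0.0, 0.139, 0.99, -0.0]
contact_force: [0.4, -0.4, -0.9]
grip_width: 0.0743
grip_force: 0.0
clock: 18.27
position: [0.4399, -0.1031, 0.3202]
tool_rot: [0.001, 0.139, 0.99, -0.0]
contact_force: [-0.6, -0.4, -0.4]
grip_width: 0.0922
grip_force: 0.0
t 18.27 pos [ 0.4399 -0.1031  0.3202] yang 73.97 tilt [ 0.0022 -0.0005] F [-0.59 -0.42 -0.37] w 0.0922 gf 0.0 j6 -1.52
```

View pics/si8.png

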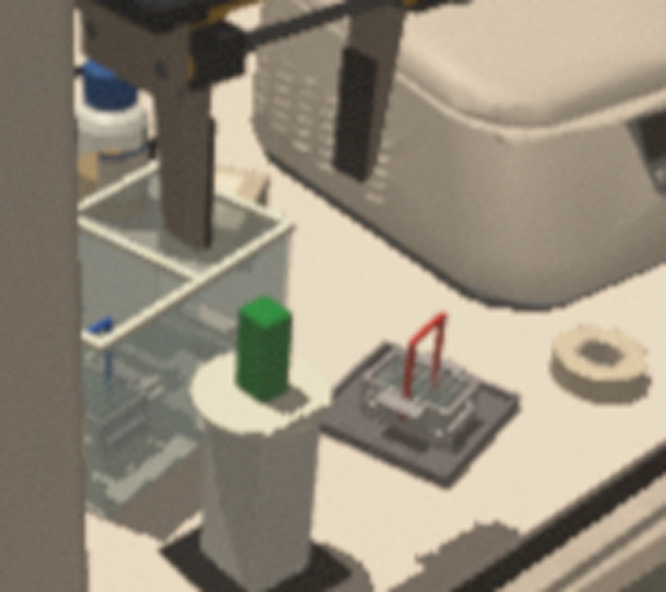

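The hook hangs upright in its stand at (262,350), the red basket stands in the tray at (420,385), and the blue one is still in its well at (100,325). Handing in.

```bash
python3 -c "
from cell import arm
print(arm.close_job())"
```

```text
the job is handed in; nothing more can be done
None
```

I handed the job in at about 18 s on the robot's clock. The last picture shows the red basket upright in the tray, the hook back in its stand and the blue basket still in its well; the hand-in returned no verdict.

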